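Lower a ratchet hold-down arm onto a dish

TASK

The petri dish in the bench clamp must be held shut. With the fingertips, press down the ratchet pawl's thumb tab at the rear of the clamp until the pawl is free of the teeth, then push the clamp's raised arm down past its teeth, fully home, so that its rubber foot rests on the dish, and leave the pawl free. Do not force the arm against the engaged pawl, pick nothing up, and leave the dish in its ring and the beaker, timer and lying tube where they are.

Things in the scene. Friction and masses are not known exactly. Their poses are not given: they have to be found in the camera images.
- clamp: Metal bench clamp, fixed. Origin on the worktop, z up; -x is its front (handle, dish), +x its rear (pawl tab). Plate 170 mm (x, -90 to +80 mm) by 80 mm by 10 mm; two grey cheeks, 46 mm over their outsides (x from 1 to 37 mm, 82 mm high, with a foot 33 mm high back to x = 51 mm), carry the arm hinge. Yaw is within 0.35 rad of the world axes: the front roughly faces the robot
- hinge_axis (a point): axis of the arm's hinge (along the clamp's y axis), on the clamp's middle plane, 20 mm behind the clamp's origin and 65 mm above the worktop
- clamp_arm (a joint): angle of the clamp arm in rad: 0 = fully raised, 0.70 rad (40 deg) above level, front end up; it grows as the handle goes down; 0.70 = level, the lower stop, foot on the dish lid. With the pawl engaged a tooth blocks it at about 0.14 (springing to 0.2 under a hard push). With the pawl free it stays where it is left (stiff hinge) and about 2 to 4 N on the handle, square to the arm, push it down
- handle_mid (a point): centre of the black cross-handle at the arm's front end: a round bar 20 mm in diameter and 60 mm long, parallel to the hinge, 130 mm from the hinge axis; about 0.15 m above the worktop when raised, 65 mm when the arm is down, with free space below it. The steel arm bar behind it is 14 mm wide and 12 mm thick
- clamp_pawl (a joint): angle of the ratchet pawl in rad: 0 = hook engaged in the teeth, it grows as its thumb tab is pressed down; from 0.25 the hook is well clear of the teeth; 0.40 = end stop. It has no spring: stiff, it stays where it is left; about 2 to 3 N on the tab move it
- tab_top (a point): centre of the top face of the pawl's thumb tab, a ribbed flat steel tab 26 x 28 mm and 6 mm thick at the rear of the clamp, 78 mm behind the arm hinge; 45 mm above the worktop when engaged. Pressed fully down it sinks 23 mm and ends some 22 mm above the worktop, turning with the pawl about an axis along the clamp's y that lies 56 mm in front of this point and 20 mm below it (pawl at 0)
- dish: round shallow petri dish, loose, 61 mm in diameter and 15 mm high, lying in the low ring on the clamp's plate under the arm, 50 mm in front of the clamp's origin; origin at the centre of its underside, 10 mm above the worktop
- small_beaker: bystander: small clear glass beaker, 52 mm in diameter, 61 mm high, upright; origin at the centre of its underside
- bench_timer: bystander: white bench timer 72 x 66 x 18 mm lying on its back; origin at the centre of its underside
- lying_tube: bystander: sample tube lying on its side, 82 x 38 x 21 mm overall; origin at the centre of its underside

How it is judged:
On the way, in this order (a step that is already met when the one before it is completed fails the run):
1. the pawl is pressed free of the teeth while the arm is still up (value of joint clamp_pawl above 0.25 rad and value of joint clamp_arm below 0.25 rad), for 0.2 s.
2. the arm is pushed fully down (value of joint clamp_arm above 0.66 rad), for 0.2 s.
At the end, for the whole second after the job is handed in: The arm is down and still (joint above 0.66 of 0.70 rad, the rubber foot within 3 mm of the lid), the pawl is still free (above 0.2 rad), and the dish lies flat in its ring (within 5 mm) (value of joint clamp_arm above 0.66 rad and velocity of joint clamp_arm below 0.05 rad/s and value of joint clamp_pawl above 0.2 rad and z of dish in the frame of clamp below 0.013 m and angle between dish's own z axis and vertical below 0.06 rad and x of dish in the frame of clamp between -0.055 and -0.045 m and y of dish in the frame of clamp between -0.005 and 0.005 m); the robot touches nothing.
It fails at once if the arm is forced (more than 30 N) against the engaged pawl (value of joint clamp_pawl below 0.15 rad and contact force between any of the fingers, the arm and clamp_arm above 30 N).
It fails at once if the dish is lifted out of its ring (z of dish in the frame of clamp above 0.018 m).
It fails at once if a bystander (beaker, timer, lying tube) is moved by more than 20 mm, or lifted (distance of any of small_beaker, bench_timer, lying_tube from where it was at the start of the episode above 0.02 m).
It also fails if it takes over 45 s, if anything falls off the work surface, if the arm or the gripper's body presses on something with over 40 N, if the wrist force passes 120 N, or if a joint passes its speed limit or range.

ROBOT

A 6-joint arm with a two-finger parallel gripper is mounted at the origin on a cart in front of the work surface, level with it; the furniture and walls round the work are solid. World frame = base frame: x ahead of the robot, y to its left, z up, the work surface at z = 0. Lengths are in m, angles in rad, forces in N, time in s.
With the tool pointing down it reaches from about 0.4 to 0.825 m from the base axis. Payload 7 kg.
Tool frame: the origin (TCP) lies on the mounting face of the last link; the fingertips stand 178 mm ahead of it and the grasp point (between the pads) lies 159 mm ahead of it; z points along the fingers, y is the direction in which the jaws open and shut (so a half turn about z gives the same grasp; the last joint's range is limited). The gripper opens to 88 mm and grips with 3 to 60 N. Pads are 19 mm wide; open, the fingers measure 130 mm over their backs; the gripper's body (78 mm by 193 mm) begins 47 mm behind the grasp point.
Start: joints at [1.46, 0.359, 0.012, 0, -1.224, -0.288], TCP at [0.262, 0.622, 0.405] pointing down, gripper open.
Joint ranges: [-3.07, 3.07], [-1.43, 2.12], [-1.02, 1.25], [-3.03, 1.67], [-3.05, -0], [-3.03, 3.03]. Speed limits (rad/s): [2.39, 2.39, 3.01, 3.14, 3.14, 3.14].

INTERFACE

Orientations are given as [roll, pitch, yaw] about the fixed x, y, z axes, in that order (R = Rz(yaw) Ry(pitch) Rx(roll)).
In Python, from station import * gives the robot as it stands.
- The arm moves only by the tool arm_command, never from a script. Its argument "targets" is a list of rows, each a list of 3 entries, a list of its own where there are three numbers: the turn, a rotation vector about the world's x, y, z in rad, then the shift along the world's x, y, z in mm, then the closure, from 0 (fully open) to 1 (shut). In form: [[[wx, wy, wz], [tx, ty, tz], fingers], ...]. A call has 1 to 8 rows; each row shifts and turns the commanded pose from where the row before left it; what a row does not reach is not made up. A row lasts 1/10 s, in which the tool goes at most 50 mm and 8.59 degrees, less where a joint would pass 70% of its speed; a pose out of reach is approached as far as the arm can. A call with a gripper value outside its range is refused whole. The fingers move at their own pace and stop on an object; "squeeze" is the grip in N (left out, the last holds). Time passes only in rows, so rows that do not move let the fingers close. It gives the time, the measured TCP pose, the force and the opening at its end, in the units of the state.
- get_state(): the state, without advancing time (a new reading comes with each control period).
- grab_frame(name): name is "scene" or "top"; returns (picture, depth): 384x512x3 uint8, red, green, blue; 384x512 float32, m along the optical axis (not along the pixel's ray), 0 where there is no reading.
- camera_params(name): a dict with "mtx" (3x3 intrinsics, pixels), "eye" and "orientation" of the camera in the world. Camera axes: x right, y down, z forward; pixel columns grow to the right and rows downward; lengths in m; the calibration is good to about 2 mm. A picture is of the moment at which its call begins. camera_params takes no time and is no camera call.
- job_done(): hands the job in, once; it reports no verdict.
The state is a dict: "t": time; "q": joint angles; "qd": joint speeds; "joint_efforts": joint torques, N m; "eef_pos": TCP position; "ee_rot": TCP orientation; "force": force on the tool from outside, world axes, zero at the start; "moment": the same for the moment, N m; "width": finger opening in m.
Only numpy, scipy, OpenCV 4.12 (cv2) and the standard library are available. Lean on these libraries where they do the work, as an engineer would, in place of code of your own. Each camera call takes 0.05 s, during which the arm holds its last target.

## Working session

There is one attempt and no reset: what is moved stays moved. The work goes in short steps, Python scripts to look and compute and a tool call to move; the robot and the scene stay as the last step left them, time stands still between calls to the robot, and variables do not carry over. Pictures are saved under pics/ and viewed, and the job is handed in when it is done.

Besides the shell and the picture viewer there is one more tool, called after "Request:" as name(argument=value, ...), one argument or row to a line, values as JSON. arm_command: Moves the arm, as the interface text tells. Its arguments: {"type":"object","properties":{"targets":{"type":"array"},"squeeze":{"type":"number"}},"required":["targets"]}

```bash
mkdir -p pics; cat > h.py <<'E'
from station import *
import numpy as np, cv2
from scipy.spatial.transform import Rotation as R
def cam(n):
    p=camera_params(n); return p
def save(n,f):
    im,d=grab_frame(n); cv2.imwrite(f'pics/{f}.png',im[:,:,::-1]); np.save(f'pics/{f}.npy',d); return im,d
E
python3 - <<'E'
from h import *
s=get_state(); print(s)
for n in('scene','top'):
    print(camera_params(n)); save(n,n+'0')
E
```

```text
{'t': 0.0, 'q': array([ 1.46008868e+00,  3.59396188e-01,  1.10571534e-02, -3.42534500e-04,
       -1.22411380e+00, -2.88135013e-01]), 'qd': array([-4.07106030e-04,  4.10857295e-05, -8.62435522e-04,  9.84658096e-04,
       -8.75337247e-04, -5.32449355e-04]), 'joint_efforts': array([ 7.34117912e-04, -5.82710373e+01,  2.93064415e+01,  6.99800581e+00,
        6.95346709e-03, -1.59070282e-04]), 'eef_pos': array([0.26204245, 0.62184714, 0.40371706]), 'ee_rot': array([ 3.13991292e+00, -1.62037269e-04, -3.98959181e-01]), 'force': array([-0.00605863, -0.4845749 , -0.16706889]), 'moment': array([0.00242189, 0.06884414, 0.03801513]), 'width': 0.08763557367536626}
{'mtx': array([[348.98249236,   0.        , 250.9861912 ],
       [  0.        , 348.98249236, 195.75035037],
       [  0.        ,   0.        ,   1.        ]]), 'eye': array([-0.09556038, -0.31237616,  0.81746943]), 'orientation': array([-2.33365274,  0.01221491, -1.06894241])}
{'mtx': array([[409.27824431,   0.        , 254.49109175],
       [  0.        , 409.27824431, 188.95783008],
       [  0.        ,   0.        ,   1.        ]]), 'eye': array([0.4197559 , 0.06179819, 1.30558094]), 'orientation': array([-3.03948931,  0.00379299, -1.5705221 ])}
```

View pics/scene0.png

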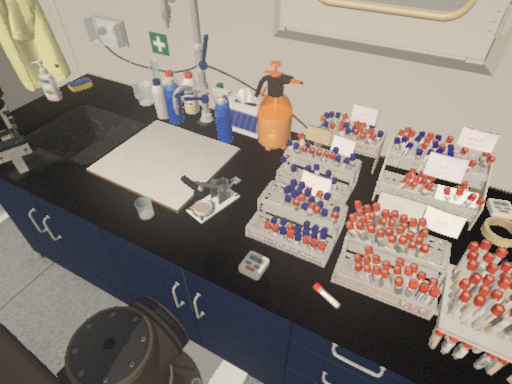

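View pics/top0.png

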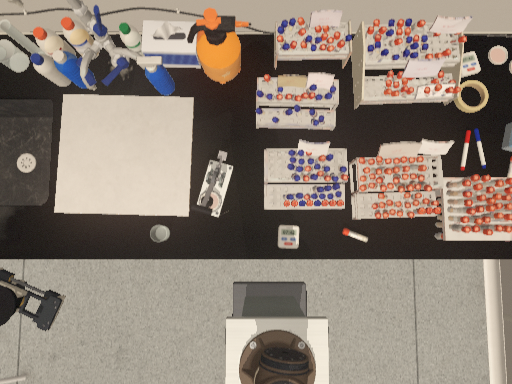

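The scene view shows the clamp at about (213,200) with its dark handle at (190,183). In the top view the clamp is at (215,183), beaker at (160,233), timer at (288,236) and tube at (355,236). I'll zoom in on the clamp.

```bash
python3 - <<'E'
import cv2,numpy as np
a=cv2.imread('pics/top0.png')[140:225,180:250]; b=cv2.imread('pics/scene0.png')[165:225,170:250]
a=cv2.resize(a,None,fx=6,fy=6,interpolation=cv2.INTER_CUBIC); b=cv2.resize(b,None,fx=7,fy=7,interpolation=cv2.INTER_CUBIC)
cv2.imwrite('pics/topz.png',a);cv2.imwrite('pics/scz.png',b)
E
```

```text
(no output)
```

View pics/topz.png

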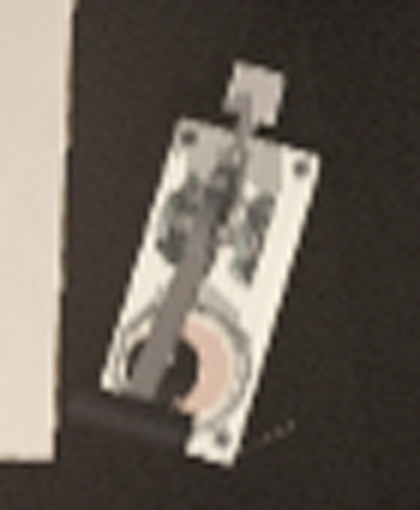

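View pics/scz.png

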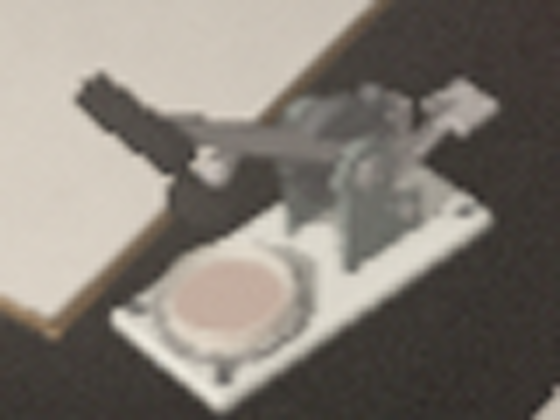

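In the zooms (top crop, 6x) the plate corners are at (180,118), (322,155) and (235,465), the tab centre is at (255,93), and the handle runs from (70,400) to (190,430). I'll cast rays from these.

```bash
cat >> h.py <<'E'
def ray(n,uv,z):
    p=camera_params(n);o=np.array(p['eye']);M=R.from_euler('xyz',p['orientation']).as_matrix()
    K=p['mtx'];d=M@np.array([(uv[0]-K[0,2])/K[0,0],(uv[1]-K[1,2])/K[1,1],1.])
    return o+d*(z-o[2])/d[2]
def proj(n,P):
    p=camera_params(n);M=R.from_euler('xyz',p['orientation']).as_matrix()
    c=M.T@(np.array(P)-p['eye']);u=p['mtx']@c;return u[:2]/u[2]
E
python3 - <<'E'
from h import *
T=lambda x,y:((x+.5)/6-.5+180,(y+.5)/6-.5+140)
S=lambda x,y:((x+.5)/7-.5+170,(y+.5)/7-.5+165)
RL,RR,FR=[ray('top',T(*c),.01) for c in((180,118),(322,155),(235,465))]
print(RL,RR,FR,np.linalg.norm(RL-RR),np.linalg.norm(RR-FR))
v=RR-FR;y1=np.arctan2(v[1],v[0]);print('yaw top',y1)
RR2,FR2,FL2=[ray('scene',S(*c),.01) for c in((493,215),(218,400),(112,312))]
print(RR2,FR2,FL2,np.linalg.norm(RR2-FR2),np.linalg.norm(FL2-FR2)); v=RR2-FR2;print(np.arctan2(v[1],v[0]))
tab=ray('top',T(255,93),.045);print('tab',tab,ray('scene',S(459,105),.045))
print('handle',ray('top',T(130,415),.149),ray('scene',S(137,140),.149))
# centre via dish in scene
print('dish',ray('scene',S(232,295),.025))
for yaw in(y1,):
    c=(RL+FR)/2; X=np.array([np.cos(yaw),np.sin(yaw)]);o=c[:2]+.005*X;print('origin',o,'tabpred',o+.098*X,'handle',o+(.02-.13*np.cos(.7))*X,'dish',o-.05*X)
# fit handle
im=cv2.imread('pics/top0.png')
g=im[195:222,185:215].max(2)
E
```

```text
[0.64829797 0.21080945 0.01      ] [0.62827255 0.13477599 0.01      ] [0.46314535 0.17969971 0.01      ] 0.07862635929857613 0.17112899596196143
yaw top -0.26562645788365274
[0.62496562 0.13628595 0.01      ] [0.46415217 0.18459156 0.01      ] [0.48615321 0.25907871 0.01      ] 0.1679118715559336 0.07766840757488128
-0.2918080251746055
tab [0.65528968 0.16787341 0.045     ] [0.65249653 0.16975655 0.045     ]
handle [0.48200819 0.21677486 0.149     ] [0.47082482 0.21073646 0.149     ]
dish [0.5099254  0.20653583 0.025     ]
origin [0.5605463  0.19394201] tabpred [0.65510927 0.16821566] handle [0.48390255 0.21479335] dish [0.51229989 0.2070677 ]
```

Both views agree to within a few mm: yaw about -0.27, origin (0.560,0.194), tab (0.654,0.169) and handle (0.483,0.215). Next I'll check how high the neighbours stand around the tab.

```bash
python3 - <<'E'
from h import *
pts=[]
for n in('top','scene'):
    d=np.load(f'pics/{n}0.npy');p=camera_params(n);K=p['mtx'];M=R.from_euler('xyz',p['orientation']).as_matrix()
    v,u=np.mgrid[:384,:512];P=np.stack([(u-K[0,2])/K[0,0]*d,(v-K[1,2])/K[1,1]*d,d],-1)@M.T+p['eye'];pts.append(P[d>0])
P=np.vstack(pts)
yaw=-.27;X=np.array([np.cos(yaw),np.sin(yaw)]);Y=np.array([-X[1],X[0]])
o=np.array([.56,.194]);q=np.c_[(P[:,:2]-o)@X,(P[:,:2]-o)@Y,P[:,2]]
print('rows clamp x, cols clamp y; max z mm')
ys=np.arange(-.16,.161,.02);print('      ',*(f'{int(y*1000):4d}' for y in ys))
for x in np.arange(-.14,.30,.02):
    r=[]
    for y in ys:
        m=(abs(q[:,0]-x)<.01)&(abs(q[:,1]-y)<.01);r.append(f'{int(q[m,2].max()*1000) if m.any() else -1:4d}')
    print(f'{int(round(x*1000)):5d}:',*r)
E
```

```text
rows clamp x, cols clamp y; max z mm
       -160 -140 -120 -100  -80  -60  -40  -20    0   19   39   59   79   99  119  139  159
 -140:    6    5    5    6    8    5    9    6    6    6    6    6    6    7   14   17   19
 -120:    7    5    5    5    5    5    6    5    6    6    6   18   19   20   23   21   22
 -100:    7    5    4    7    7    5    7  154  153  154  148   21   19   20   20   23   20
  -80:    6    6    6    9    5    6   16  158  159  161  155   19   21   20   20   21   22
  -60:    8    6    6    5    5    9   20   99  148   96   27   23   20   20   20   21   22
  -40:   10    5    6    5    6    6   18   91  129  122   26   14   22   25   23   20   21
  -20:   47    4    6    7    6    5   14   28  115   27   14    5   20   24   21   24   21
    0:   47    5    8    5    5    7   16   80   99   85   14    6   21   21   21   22   22
   20:   48    4    6    5    5    6   14   85   97   85   15    6   19   20   20   22   21
   40:   90   88    6    4    6    5   14   85   91   78   14    7    6   21   23   21   22
   60:   94   93    7    6    8    5   16   33   77
[... 352 characters left out ...]
5    5    7    5    7    6    6    7    4   22   20   20
  160:   92   91    4    7    7    5    6    5    7    6    7    5    8    7   18   21   20
  180:    5    4    6    6    6    8    7    5    4    6    6    6    4    6   17   20   21
  200:    4    7    6    6    6    5    5    8    6    7    6    5    5    9    7   21   23
  220:    5    6   90   54   58   49    6    5    6    8    4    6    6    4    7   19   23
  240:   58   92   94   57   94   89    9    6    5    5    5    6    6    6    6   21   20
  260:   91   76   54   58   94   92    7    7    4    6    7    6    7   10    7   19   20
  280:   94   73  138  142  138  141    6    6    6    6    6    6    4    6    5    8    6
```

Request:
arm_command(
  targets=[
    [[0,0,0.02],[33,-37,0],1],
    [[0,0,0.02],[33,-37,0],1],
    [[0,0,0.02],[33,-37,0],1],
    [[0,0,0.02],[33,-37,0],1],
    [[0,0,0.02],[33,-37,0],1],
    [[0,0,0.02],[33,-37,0],1],
  ],
  squeeze=10,
)

```text
t: 0.7
eef_pos: [0.461, 0.3983, 0.4045]
ee_rot: [3.141, 0.0, -0.278]
force: [1.1, 0.9, -0.4]
width: 0.0453
```

Request:
arm_command(
  targets=[
    [[0,0,0.01],[33,-37,0],1],
    [[0,0,0],[33,-37,0],1],
    [[0,0,0],[33,-37,0],1],
    [[0,0,0],[33,-37,0],1],
    [[0,0,0],[33,-37,0],1],
    [[0,0,0],[33,-37,0],1],
    [[0,0,0],[0,0,0],1],
    [[0,0,0],[0,0,0],1],
  ],
)

```text
t: 1.5
eef_pos: [0.6587, 0.1765, 0.4035]
ee_rot: [3.141, 0.001, -0.272]
force: [-0.4, 1.1, 0.1]
width: 0.0005
```

Request:
arm_command(
  targets=[
    [[0,0,0],[0,0,-40],1],
    [[0,0,0],[0,0,-40],1],
    [[0,0,0],[0,0,-40],1],
    [[0,0,0],[0,0,-25],1],
    [[0,0,0],[0,0,0],1],
  ],
)

```text
t: 2.0
eef_pos: [0.656, 0.1786, 0.2554]
ee_rot: [3.137, 0.006, -0.268]
force: [-0.9, 0.1, -0.1]
width: 0.0003
```

```bash
python3 - <<'E'
from h import *
im,_=save('scene','s1');im2,_=save('top','t1')
a=cv2.resize(im[150:225,165:265,::-1],None,fx=7,fy=7,interpolation=cv2.INTER_CUBIC)
cv2.imwrite('pics/s1z.png',a);print(get_state()['force'],get_state()['eef_pos'])
E
```

```text
[-0.29862293  1.31466755  0.64062509] [0.65799434 0.17905647 0.2602889 ]
```

View pics/s1z.png

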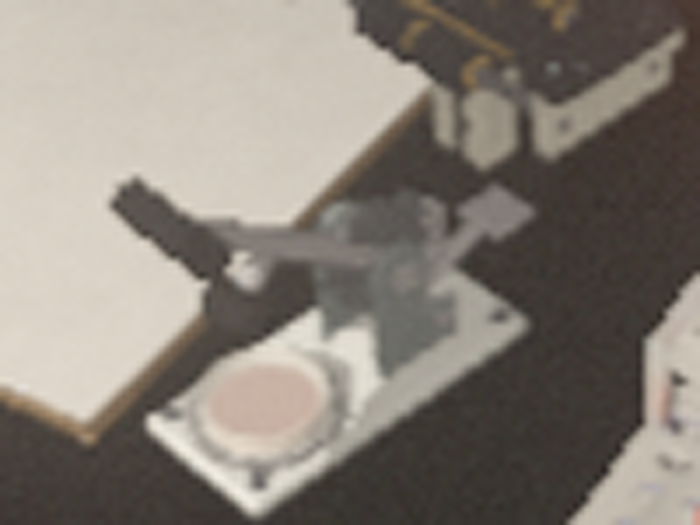

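The fingertips show at about (485,160) in the zoom, just above the tab at (495,210). I'll check that alignment and the body clearance by projecting both.

```bash
python3 - <<'E'
from h import *
s=get_state();p=s['eef_pos'];print(p,s['ee_rot'])
M=R.from_euler('xyz',s['ee_rot']).as_matrix()
f=lambda P:(proj('scene',P)-[165,150]+.5)*7
print('tip',f(p+M@[0,0,.178]),'tips edges',f(p+M@[0,.021,.178]),f(p+M@[0,-.021,.178]))
for y in(.0965,-.0965):
  for x in(.039,-.039): print('body',f(p+M@[x,y,.112]))
print('below tip at .045',f([p[0],p[1],.045]),'tab',f([.654,.1685,.045]))
E
```

```text
[0.65799434 0.17905647 0.2602889 ] [ 3.14114909e+00 -1.69780476e-04 -2.67156984e-01]
tip [480.24876946 138.31778655] tips edges [511.23937627 157.79593991] [449.82563648 119.1963007 ]
body [687.45224892  76.77521776]
body [563.47268531 159.21103612]
body [393.65181154 -91.92289234]
body [270.03552701 -22.51314366]
below tip at .045 [483.75784372 197.984405  ] tab [498.33607209 209.49083163]
```

Request:
arm_command(
  targets=[
    [[0,0,0],[1,-3,-15],1],
    [[0,0,0],[0,0,-12],1],
    [[0,0,0],[0,0,-5],1],
    [[0,0,0],[0,0,-5],1],
    [[0,0,0],[0,0,-3],1],
    [[0,0,0],[0,0,-3],1],
  ],
)

```text
t: 2.7
eef_pos: [0.6598, 0.175, 0.2173]
ee_rot: [-3.141, -0.002, -0.269]
force: [1.9, -1.5, 3.0]
width: 0.0003
```

Request:
arm_command(
  targets=[
    [[0,0,0],[0,0,-2],1],
    [[0,0,0],[0,0,-2],1],
    [[0,0,0],[0,0,0],1],
  ],
)

```text
t: 3.0
eef_pos: [0.6594, 0.1751, 0.2127]
ee_rot: [-3.141, -0.001, -0.269]
force: [2.7, 0.3, 2.0]
width: 0.0007
```

Request:
arm_command(
  targets=[
    [[0,0,0],[0,0,-2],1],
    [[0,0,0],[0,0,-2],1],
    [[0,0,0],[0,0,-2],1],
    [[0,0,0],[0,0,-1],1],
    [[0,0,0],[0,0,0],1],
  ],
)

```text
t: 3.5
eef_pos: [0.6589, 0.175, 0.2053]
ee_rot: [3.141, 0.001, -0.269]
force: [1.8, 0.2, 0.8]
width: 0.0006
```

Request:
arm_command(
  targets=[
    [[0,0,0],[0,0,-1],1],
    [[0,0,0],[0,0,-1],1],
    [[0,0,0],[0,0,-1],1],
    [[0,0,0],[0,0,0],1],
  ],
)

```text
t: 3.9
eef_pos: [0.659, 0.1751, 0.2037]
ee_rot: [3.142, -0.0, -0.268]
force: [-1.1, -1.0, 9.3]
width: 0.0006
```

The force rose to 9 N at tip height 25.7 mm, which is the pawl's end stop. I'll retreat straight up and check.

Request:
arm_command(
  targets=[
    [[0,0,0],[0,0,10],1],
    [[0,0,0],[0,0,30],1],
    [[0,0,0],[0,0,45],1],
    [[0,0,0],[0,0,45],1],
    [[0,0,0],[0,0,20],1],
    [[0,0,0],[0,0,0],1],
  ],
)

```text
t: 4.5
eef_pos: [0.6593, 0.1752, 0.357]
ee_rot: [-3.138, -0.004, -0.269]
force: [0.1, -0.5, 0.2]
width: 0.0007
```

```bash
python3 - <<'E'
from h import *
im,_=save('scene','s2')
a=cv2.resize(im[150:225,165:265,::-1],None,fx=7,fy=7,interpolation=cv2.INTER_CUBIC)
cv2.imwrite('pics/s2z.png',a);print(get_state()['force'],get_state()['eef_pos'])
f=lambda P:(proj('scene',P)-[165,150]+.5)*7
print('tab 0:',f([.654,.1685,.045]),'tab down:',f([.6575,.1675,.022]))
E
```

```text
[ 0.29474226 -1.49334463 -1.1267817 ] [0.65873126 0.17500466 0.35437118]
tab 0: [498.33607209 209.49083163] tab down: [505.73831346 241.49190498]
```

View pics/s2z.png

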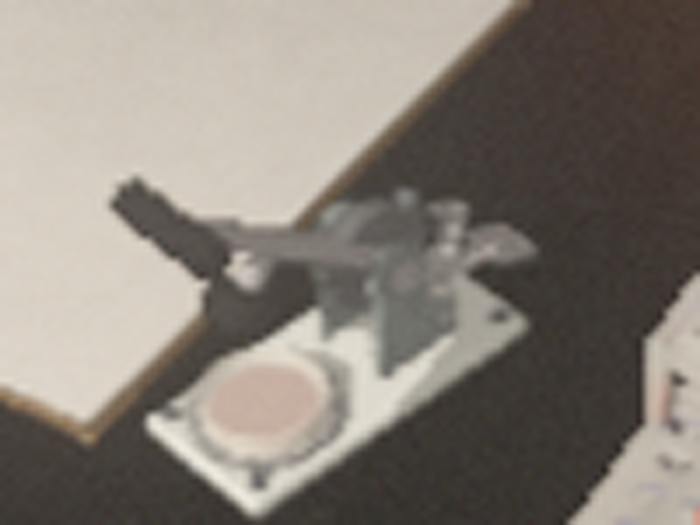

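The tab is now down, at (503,243), which matches the predicted end-stop position of (506,241). The arm is still raised. Next I'll move over the handle.

Request:
arm_command(
  targets=[
    [[0,0,0],[0,0,45],1],
    [[0,0,0],[-44,10,0],1],
    [[0,0,0],[-44,10,0],1],
    [[0,0,0],[-44,10,0],1],
    [[0,0,0],[-43,10,0],1],
    [[0,0,0],[0,0,-25],1],
    [[0,0,0],[0,0,-20],1],
    [[0,0,0],[0,0,0],1],
  ],
)

```text
t: 5.35
eef_pos: [0.4823, 0.2142, 0.3491]
ee_rot: [3.136, 0.005, -0.269]
force: [-0.8, 0.2, -0.5]
width: 0.0005
```

```bash
python3 - <<'E'
from h import *
im,_=save('scene','s3')
a=cv2.resize(im[130:225,155:255,::-1],None,fx=6,fy=6,interpolation=cv2.INTER_CUBIC)
cv2.imwrite('pics/s3z.png',a);print(get_state()['force'],get_state()['eef_pos'])
E
```

```text
[0.76548626 0.52818821 0.54321847] [0.4832835  0.21454506 0.35077255]
```

View pics/s3z.png

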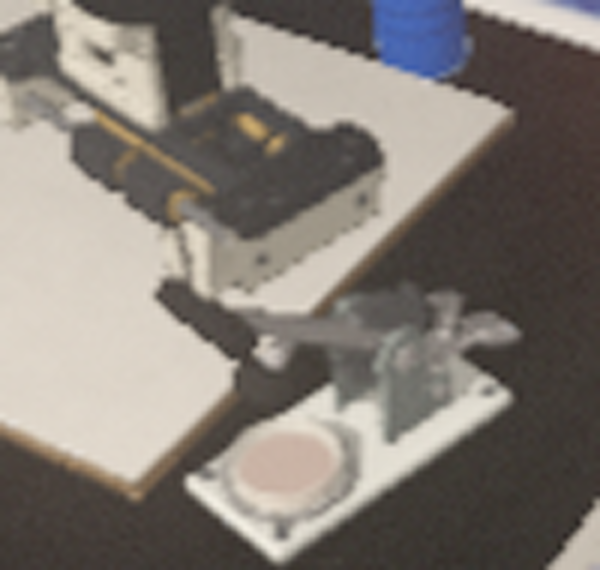

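```bash
python3 - <<'E'
from h import *
f=lambda P:(proj('scene',P)-[155,130]+.5)*6
print('handle exp',f([.4835,.2152,.149]),'tip',f([.4833,.2145,.173]))
X=np.array([.9638,-.2667]);Y=np.array([.2667,.9638])
for s in(.03,-.03):
    c=np.array([.4835,.2152])+s*Y;print(f([*c,.149]))
# handle measured from both views by triangulating
T=lambda x,y:np.array(((x+.5)/6-.5+180,(y+.5)/6-.5+140))
for c in((70,400),(190,432),(130,416)):
    print('top',ray('top',T(*c),.149))
print('top exp px',(proj('top',[.4835,.2152,.149])-[180,140]+.5)*6)
E
```

```text
handle exp [215.86914844 312.09916188] tip [210.16482993 274.94302751]
[177.52895879 284.33977165]
[255.38474951 340.70958349]
top [0.48908351 0.24518621 0.149     ]
top [0.47400136 0.18839376 0.149     ]
top [0.48153672 0.21676848 0.149     ]
top exp px [133.88189472 412.33654568]
```

Request:
arm_command(
  targets=[
    [[0,0,0],[0,0,-7],1],
    [[0,0,0],[0,0,-6],1],
    [[0,0,0],[-4,1,-5],1],
    [[0,0,0],[-4,1,-5],1],
    [[0,0,0],[0,0,0],1],
  ],
)

```text
t: 5.9
eef_pos: [0.4756, 0.2169, 0.3292]
ee_rot: [3.141, 0.0, -0.269]
force: [-0.3, 0.0, -0.4]
width: 0.0006
```

Request:
arm_command(
  targets=[
    [[0,0,0],[0,0,-3],1],
    [[0,0,0],[-1,0,-3],1],
    [[0,0,0],[-3,1,-4],1],
  ],
)

```text
t: 6.2
eef_pos: [0.4717, 0.2181, 0.3203]
ee_rot: [-3.141, 0.001, -0.269]
force: [-4.8, 0.3, 7.2]
width: 0.0005
```

```bash
python3 - <<'E'
from h import *
im,_=save('scene','s4')
a=cv2.resize(im[130:225,155:255,::-1],None,fx=6,fy=6,interpolation=cv2.INTER_CUBIC)
cv2.imwrite('pics/s4z.png',a);print(get_state()['force'],get_state()['eef_pos'])
E
```

```text
[-3.5471772   1.15797387  3.14486104] [0.47130868 0.2181053  0.31950585]
```

View pics/s4z.png

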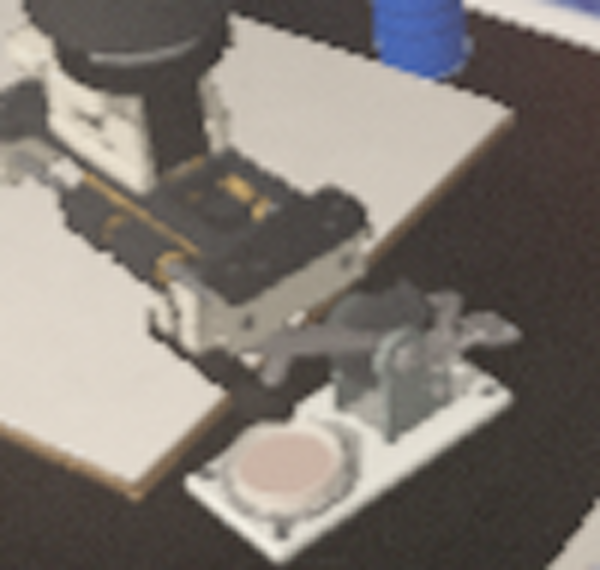

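The reaction pulls toward -x, so the tip may be sitting on the front of the bar. I'll lift and look before going on.

Request:
arm_command(
  targets=[
    [[0,0,0],[0,0,20],1],
    [[0,0,0],[0,0,40],1],
    [[0,0,0],[45,0,40],1],
    [[0,0,0],[45,0,0],1],
    [[0,0,0],[45,0,0],1],
    [[0,0,0],[40,0,0],1],
    [[0,0,0],[0,0,0],1],
  ],
)

```text
t: 6.95
eef_pos: [0.6433, 0.2177, 0.4104]
ee_rot: [3.14, 0.001, -0.271]
force: [-0.4, 0.4, -1.1]
width: 0.0007
```

```bash
python3 - <<'E'
from h import *
im,_=save('scene','s5');im2,_=save('top','t5')
a=cv2.resize(im[150:225,165:265,::-1],None,fx=7,fy=7,interpolation=cv2.INTER_CUBIC)
b=cv2.resize(im2[140:225,180:250,::-1],None,fx=6,fy=6,interpolation=cv2.INTER_CUBIC)
cv2.imwrite('pics/s5z.png',a);cv2.imwrite('pics/t5z.png',b);print(get_state()['eef_pos'])
E
```

```text
[0.6401782  0.21772978 0.41138404]
```

View pics/s5z.png

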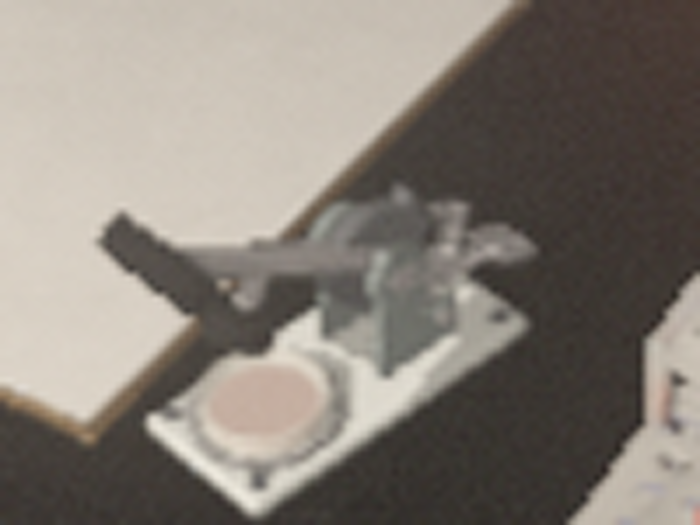

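View pics/t5z.png

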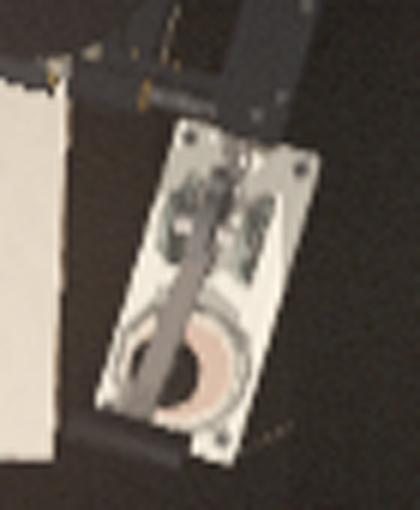

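The arm has come part way down (handle now at about (165,270) in the scene crop and (126,437) in the top crop) and the tab is still pressed. I'll work out where the handle is along its arc.

```bash
python3 - <<'E'
from h import *
f=lambda P:(proj('scene',P)-[165,150]+.5)*7
g=lambda P:(proj('top',P)-[180,140]+.5)*6
X=np.array([.9638,-.2667]);Y=np.array([.2667,.9638]);o=np.array([.56,.194])
for e in(.7,.6,.55,.5,.45,.4):
    h=o+X*(.02-.13*np.cos(e));z=.065+.13*np.sin(e)
    print(e,h,z,'scene',f([*(h+.03*Y),z]),f([*(h-.03*Y),z]),'top',g([*h,z]))
E
```

```text
0.7 [0.48344586 0.21518384] 0.14874829934089984 scene [137.15722828 192.26955335] [227.97801845 258.04205145] top [133.98497856 412.48073042]
0.6 [0.4758664  0.21728121] 0.1384035215413546 scene [125.89396392 219.68905334] [216.08773089 286.09459771] top [132.22960769 429.6154193 ]
0.55 [0.47245979 0.21822388] 0.13294933976098572 scene [121.13747804 233.38192164] [211.01022071 300.07552302] top [131.67379303 437.30175919]
0.5 [0.46932017 0.21909267] 0.1273253200185464 scene [116.9814237  247.00423389] [206.52958759 313.96536361] top [131.3313378  444.37941269]
0.45 [0.46645538 0.2198854 ] 0.12154551943445993 scene [113.43538943 260.5124236 ] [202.65647524 327.71952898] top [131.20040364 450.83555238]
0.4 [0.46387258 0.22060011] 0.11562438450012458 scene [110.50642637 273.86391899] [199.39895575 341.29454328] top [131.27846136 456.65984671]
```

Request:
arm_command(
  targets=[
    [[0,0,0],[-43,0,0],1],
    [[0,0,0],[-43,0,0],1],
    [[0,0,0],[-42,0,0],1],
    [[0,0,0],[-42,0,0],1],
    [[0,0,0],[0,0,-35],1],
    [[0,0,0],[0,0,-35],1],
    [[0,0,0],[0,0,0],1],
  ],
)

```text
t: 7.75
eef_pos: [0.4669, 0.2169, 0.34]
ee_rot: [3.137, 0.004, -0.268]
force: [-0.0, 0.4, 0.3]
width: 0.0003
```

Request:
arm_command(
  targets=[
    [[0,0,0],[7,0,0],1],
    [[0,0,0],[0,0,-8],1],
    [[0,0,0],[0,0,-6],1],
    [[0,0,0],[0,0,0],1],
  ],
)

```text
t: 8.15
eef_pos: [0.4765, 0.2178, 0.3284]
ee_rot: [3.141, 0.001, -0.269]
force: [-0.7, -0.9, 0.8]
width: 0.001
```

Request:
arm_command(
  targets=[
    [[0,0,0],[0,0,-6],1],
    [[0,0,0],[-2,0,-6],1],
    [[0,0,0],[-3,1,-6],1],
    [[0,0,0],[-3,1,-6],1],
  ],
)

```text
t: 8.55
eef_pos: [0.4681, 0.2202, 0.3048]
ee_rot: [-3.141, 0.0, -0.269]
force: [-3.0, 0.6, 5.3]
width: 0.0009
```

Request:
arm_command(
  targets=[
    [[0,0,0],[-3,1,-6],1],
    [[0,0,0],[-2,1,-6],1],
    [[0,0,0],[-2,0,-6],1],
    [[0,0,0],[-1,0,-6],1],
    [[0,0,0],[-1,0,-6],1],
    [[0,0,0],[-1,0,-6],1],
  ],
)

```text
t: 9.15
eef_pos: [0.4586, 0.2222, 0.2684]
ee_rot: [-3.141, -0.0, -0.269]
force: [-1.5, 1.3, 2.4]
width: 0.0005
```

Request:
arm_command(
  targets=[
    [[0,0,0],[0,0,-5],1],
    [[0,0,0],[0,0,-4],1],
    [[0,0,0],[0,0,-3],1],
    [[0,0,0],[0,0,0],1],
  ],
)

```text
t: 9.55
eef_pos: [0.4585, 0.2218, 0.2563]
ee_rot: [3.141, 0.0, -0.269]
force: [0.5, 0.3, -0.8]
width: 0.0002
```

Request:
arm_command(
  targets=[
    [[0,0,0],[0,0,-2],1],
    [[0,0,0],[0,0,-2],1],
    [[0,0,0],[0,0,0],1],
  ],
)

```text
t: 9.85
eef_pos: [0.4585, 0.2219, 0.2532]
ee_rot: [3.141, -0.0, -0.269]
force: [-3.2, -0.5, 5.4]
width: 0.0008
```

Request:
arm_command(
  targets=[
    [[0,0,0],[0,0,-1],1],
    [[0,0,0],[0,0,-1],1],
    [[0,0,0],[0,0,-1],1],
    [[0,0,0],[0,0,0],1],
  ],
)

```text
t: 10.25
eef_pos: [0.4585, 0.2219, 0.2525]
ee_rot: [-3.141, -0.001, -0.268]
force: [-11.7, -3.1, 30.7]
width: 0.0004
```

The push has hit a hard stop: 31 N at tip height 74.5 mm, where 75 mm was expected with the arm level. I'll retreat and check.

Request:
arm_command(
  targets=[
    [[0,0,0],[0,0,3],1],
    [[0,0,0],[0,0,20],1],
    [[0,0,0],[0,0,45],1],
    [[0,0,0],[0,0,45],1],
    [[0,0,0],[-10,40,20],1],
    [[0,0,0],[0,45,0],1],
    [[0,0,0],[0,45,0],1],
    [[0,0,0],[0,45,0],1],
  ],
)

```text
t: 11.05
eef_pos: [0.4483, 0.3985, 0.3834]
ee_rot: [-3.14, -0.0, -0.269]
force: [0.5, 0.1, 0.3]
width: 0.0003
```

```bash
python3 - <<'E'
from h import *
im,_=save('scene','s6');im2,_=save('top','t6')
a=cv2.resize(im[150:225,165:265,::-1],None,fx=5,fy=5,interpolation=cv2.INTER_CUBIC)
b=cv2.resize(im2[140:225,180:250,::-1],None,fx=4,fy=4,interpolation=cv2.INTER_CUBIC)
c=np.zeros((max(a.shape[0],b.shape[0]),a.shape[1]+b.shape[1],3),np.uint8);c[:a.shape[0],:a.shape[1]]=a;c[:b.shape[0],a.shape[1]:]=b
cv2.imwrite('pics/c6.png',c);s=get_state();print(s['eef_pos'],s['force'],s['t'])
f=lambda P:(proj('scene',P)-[165,150]+.5)*5
g=lambda P:(proj('top',P)-[180,140]+.5)*4+[500,0]
X=np.array([.9638,-.2667]);Y=np.array([.2667,.9638]);o=np.array([.56,.194])
for e in(.1,.04,0):
    h=o+X*(.02-.13*np.cos(e));z=.065+.13*np.sin(e)
    print(e,'scene',f([*(h+.03*Y),z]),f([*(h-.03*Y),z]),'top',g([*h,z]))
print('tab',f([.6575,.1675,.022]), 'dish',f([*(o-.05*X),.025]))
i0=cv2.imread('pics/top0.png')[:,:,::-1];d=np.abs(i0.astype(int)-im2).max(2)
for n,(u,v) in dict(beaker=(160,233),timer=(288,236),tube=(355,236)).items(): print(n,d[v-12:v+13,u-16:u+17].mean())
E
```

```text
[0.44842719 0.40143218 0.38190893] [-0.02459804 -1.25529599 -0.51082493] 11.15
0.1 scene [ 75.69593788 248.90873399] [137.79746325 297.66994164] top [590.61198671 318.70310723]
0.04 scene [ 76.93187251 258.45905799] [138.7647986  307.26256339] top [591.76280579 319.69684711]
0 scene [ 78.09123176 264.57331415] [139.74804357 313.39072606] top [592.62004397 320.02125541]
tab [361.24165247 172.49421784] dish [191.71229013 283.79302148]
beaker 12.053333333333333
timer 8.288484848484849
tube 3.2496969696969695
```

View pics/c6.png

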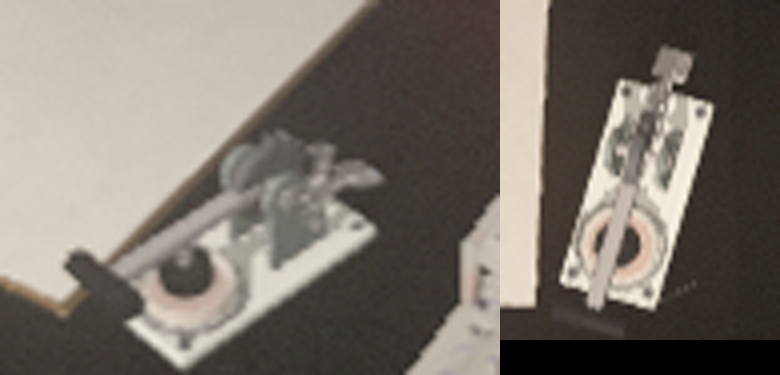

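The arm is level with its foot on the dish, the handle at about (104,284) near the predicted level position, and the tab still down at (360,175). The beaker's pixel difference may only be shadow, so I'll check it before handing in.

```bash
python3 - <<'E'
import cv2,numpy as np
r=[]
for n,(u,v) in dict(b=(160,233),t=(288,236)).items():
    r.append(np.hstack([cv2.resize(cv2.imread(f'pics/{k}.png')[v-18:v+19,u-22:u+23],None,fx=7,fy=7) for k in('top0','t6')]))
cv2.imwrite('pics/cmp.png',np.vstack(r))
E
```

```text
(no output)
```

View pics/cmp.png

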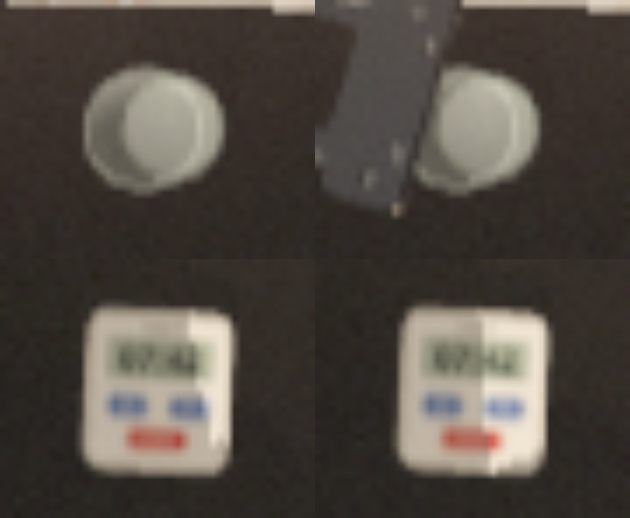

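The beaker is unmoved; the gripper, high above it, only hides part of it. The timer is unmoved too, with just a shadow change. I'm handing in.

```bash
python3 -c "
from station import *
print(job_done())"
```

```text
the job is handed in; nothing more can be done
None
```

The clamp arm is down with its rubber foot on the dish, the pawl is still free, and I handed the job in at about 11 s. I got no verdict back.

- **Pawl:** I pressed the thumb tab with the closed fingertips to its end stop, which I felt as about 9 N at a fingertip height of 26 mm. The pictures showed the tab in its fully pressed position, and it stayed there to the end.
- **Arm:** I pushed the handle down in two goes. On the first push the sideways force suggested the fingertips were on the front of the bar. I lifted off, measured the handle again and pushed 3–4 mm further back. It stopped hard at about 31 N with the fingertips at 74.5 mm, against 75 mm expected for a level arm.
- **Last checks:** The dish looked flat and centred in its ring, and the beaker, timer and tube had not moved. The gripper was well clear of everything and the wrist force was about zero.
- **Not confirmed exactly:** The handle's position in the last picture puts the arm within about 0.04 rad of level, which is as fine as the pictures allow and is also the judging limit. The hard stop is the stronger evidence that it is fully home.

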